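# Grade a lime and a lemon on the fruit-sizing ramp

### The arm

A 6-joint arm with a two-finger parallel gripper is mounted at the origin on the work surface; the furniture and walls round the work are solid. World frame = base frame: x ahead of the robot, y to its left, z up, the work surface at z = 0. Lengths are in m, angles in rad, forces in N, time in s.
With the tool pointing down it reaches from about 0.35 to 0.85 m from the base axis. Payload 8.1 kg.
Tool frame: the origin (TCP) lies at the very end of the fingers, on their centre line; the grasp point (between the pads) lies robot.tcp_to_grasp behind it (robot.tcp_to_grasp is the distance from the TCP to the grasp point, in m); z points along the fingers, y is the line along which they close (so a half turn about z gives the same grasp; the last joint's range is limited). The gripper opens to 93 mm and grips with 3 to 60 N. Pads are 15 mm wide; open, the fingers measure 128 mm over their backs; the gripper's body (75 mm by 188 mm) begins 65 mm behind the grasp point.
Start: joints at [-1.384, 0.13, 1.488, -0, 1.523, -0.085], TCP at [0.161, -0.578, 0.195] pointing down, gripper open.
Joint ranges: [-2.96, 2.96], [-0.89, 2.26], [0.02, 2.5], [-1.34, 4.48], [0, 2.73], [-2.66, 2.66]. Speed limits (rad/s): [2.39, 2.39, 2.79, 3.14, 3.14, 3.14].

### API

Orientations are given as a rotation vector (axis times angle).
In Python, from plant import robot gives the robot as it stands. The module is installed in compiled form; this text tells all that it offers.
- The arm moves only by the shell command python3 -m pendant 'ROWS' [FORCE]. ROWS is JSON, a list that holds one entry, the list of rows, each a list of 5 numbers: the opening, from 0 (shut) to 1 (fully open), then the shift along the tool's x, y, z in cm, then the turn about the tool's z in degrees. In form: [[[fingers, x, y, z, roll], ...]]. A call has 1 to 8 rows; each row shifts and turns the commanded pose from where the row before left it, along the tool's axes as they then stand; what a row does not reach is not made up. A row lasts 1/10 s, in which the tool goes at most 50 mm and 8.59 degrees, less where a joint would pass 70% of its speed; a pose out of reach is approached as far as the arm can. A call is refused whole if a number of a shift passes 5 or a number of a turn 8.59, either way. A call with a gripper value outside its range is refused whole. The fingers move at their own pace and stop on an object; FORCE is the grip in N (left out, the last holds). Time passes only in rows, so rows that do not move let the fingers close. It gives the time, the measured TCP pose, the force, the opening and the grip force at its end, in the units of the state.
- robot.read_state(): the state, without advancing time (a new reading comes with each control period).
- robot.read_camera(name): name is "side" or "top"; returns a dict with "img" (420x560x3 uint8, blue, green, red), "K" (3x3 intrinsics, pixels), "pose" (4x4, takes a point from camera to world coordinates). Camera axes: x right, y up, looking along -z (the intrinsics and any distortion apply to the point x, -y, -z); pixel columns grow to the right and rows downward; lengths in m; the calibration is good to about 2 mm. A picture is of the moment at which its call begins. There is no depth.
- robot.close_job(): hands the job in; it is judged then, once.
The state is a dict: "t": time; "q": joint angles; "dq": joint speeds; "joint_torque": joint torques, N m; "tool_pos": TCP position; "orientation": TCP orientation; "force": force on the tool from outside, world axes, zero at the start; "wrist_torque": the same for the moment, N m; "opening": finger opening in m; "gripper_force": force on a finger pad.
Only numpy, scipy, OpenCV 4.12 (cv2) and the standard library are available. Lean on these libraries where they do the work, as an engineer would, in place of code of your own. Each camera call takes 0.05 s, during which the arm holds its last target. There are 200 camera calls.

### The job

Sort the green lime and the yellow lemon on the wooden fruit-sizing ramp: first set the lime gently on the solid deck at the ramp's high end and let it roll into the small green-floored pocket, then set the lemon there, lying crosswise, and let it roll on into the large yellow-floored pocket. Leave the egg and the apple where they are.

Things in the scene. Friction and masses are not known exactly. Their poses are not given: they have to be found in the camera images.
- grader: Wooden fruit-sizing ramp, fixed, 380 mm long, 120 wide. Origin under its middle at worktop height; x points DOWNHILL along the ramp, y across, z up. The running surface slopes 13 degrees, from 133 mm high at the high end (x = -185 mm, open, no wall) to 82 mm at x = +35 mm. Its channel is 100 mm wide between cheeks 10 mm thick that stand 22 mm above the running surface.
- ramp_top (a point): Point on the surface of the solid deck at the high end of the ramp, where fruit is set down: mid-channel, 40 mm from the deck's open end, 124 mm above the worktop. The deck runs from 40 mm uphill to 60 mm downhill of it. A fruit let go on the deck rolls down by itself. Axes: x downhill (level), y across, z up.
- small_pocket (a point): Centre of the green floor of the small pocket (129 mm along the ramp, 76 mm across), 10 mm above the worktop; axes as the ramp's. Over it the ramp is just two rails with a 55 mm gap: the lime falls through, the lemon rolls over if its long axis lies across the ramp.
- large_pocket (a point): Centre of the yellow floor of the large pocket (106 mm along the ramp, 100 mm across), 30 mm above the worktop; axes as the ramp's. It is fully open above, beyond the ends of the rails, and closed by an end stop 86 mm high.
- lime_center (a point): Centre of the loose green lime, nearly round: 52 mm along its own x, 45 mm across and high; at the start it lies on the worktop with x level, its centre 22 mm up. About 50 g. It rolls easily; the axes turn with it.
- lemon_center (a point): Centre of the loose yellow lemon: 83 mm along its own x (the long axis, level at the start), 58 mm across and high; its centre lies 29 mm above the worktop at the start. About 130 g. Grip it across the 58 mm. It rolls easily; the axes turn with it.
- egg_center (a point): Centre of a loose brown egg, 57 x 44 x 44 mm, a bystander to be left alone.
- apple_center (a point): Centre of a loose red apple, 77 x 76 x 73 mm, a bystander to be left alone.
There are look-alikes about, which are no part of the job. What is meant by the part that bears lemon_center is not orange, pink or turquoise, and is the smaller of those in its own colour.

How it is judged:
On the way, in this order (a step that is already met when the one before it is completed fails the run):
1. the lime is set down on the deck at the high end of the ramp (x of lime_center in the frame of ramp_top between -0.035 and 0.04 m and y of lime_center in the frame of ramp_top between -0.035 and 0.035 m and z of lime_center in the frame of ramp_top between 0.008 and 0.041 m), for 0.1 s.
2. the lime has rolled down and lies in the small pocket (x of lime_center in the frame of small_pocket between -0.05 and 0.05 m and y of lime_center in the frame of small_pocket between -0.03 and 0.03 m and z of lime_center in the frame of small_pocket between 0.01 and 0.042 m), for 0.2 s.
3. the lemon is set down on the deck at the high end of the ramp (x of lemon_center in the frame of ramp_top between -0.035 and 0.04 m and y of lemon_center in the frame of ramp_top between -0.035 and 0.035 m and z of lemon_center in the frame of ramp_top between 0.015 and 0.048 m), for 0.1 s.
At the end, for the whole second after the job is handed in: The lime rests in the small green-floored pocket (centre within 50 mm along and 30 mm across of the pocket's middle and 10 to 42 mm above its floor) and the lemon in the large yellow-floored pocket (within 50 mm along and 35 mm across, 10 to 52 mm above its floor) (all of step 2 and x of lemon_center in the frame of large_pocket between -0.05 and 0.05 m and y of lemon_center in the frame of large_pocket between -0.035 and 0.035 m and z of lemon_center in the frame of large_pocket between 0.01 and 0.052 m); the robot touches nothing.
It fails at once if the egg is pushed more than 40 mm away (distance of egg_center from where it was at the start of the episode above 0.04 m).
It fails at once if the apple is pushed more than 40 mm away (distance of apple_center from where it was at the start of the episode above 0.04 m).
It also fails if it takes over 58 s, if anything falls off the work surface, if the arm or the gripper's body presses on something with over 40 N, if the wrist force passes 120 N, or if a joint passes its speed limit or range.

## Working session

There is one attempt and no reset: what is moved stays moved. The work goes in short steps, Python scripts to look and compute and a shell command to move; the robot and the scene stay as the last step left them, time stands still between calls to the robot, and variables do not carry over. Pictures are saved under pics/ and viewed, at most 10 in all, crops included, and the job is handed in when it is done.

```bash
mkdir -p pics; python3 - <<'E'
from plant import robot
import cv2,numpy as np,pickle
d={}
for n in("top","side"):
    c=robot.read_camera(n);d[n]=c
    cv2.imwrite(f"pics/{n}0.png",c["img"]);print(n,c.keys(),c["K"].tolist(),np.round(c["pose"],4).tolist())
pickle.dump(d,open("c0.pkl","wb"))
s=robot.read_state();print(s["t"],s["tool_pos"],s["orientation"],s["opening"],robot.tcp_to_grasp)
E
```

```text
top dict_keys(['img', 'K', 'pose']) [[533.4896351916458, 0.0, 271.47345254772983], [0.0, 533.4896351916458, 195.59947967013244], [0.0, 0.0, 1.0]] [[0.0101, 0.9868, -0.1618, 0.1763], [-0.9998, 0.007, -0.0197, -0.0975], [-0.0183, 0.1619, 0.9866, 1.6992], [0.0, 0.0, 0.0, 1.0]]
side dict_keys(['img', 'K', 'pose']) [[445.00166621554587, 0.0, 280.28330892097904], [0.0, 445.00166621554587, 210.27328153277463], [0.0, 0.0, 1.0]] [[0.6424, -0.6586, 0.3919, 0.8964], [0.7663, 0.5585, -0.3177, -0.4378], [-0.0096, 0.5044, 0.8634, 1.0178], [0.0, 0.0, 0.0, 1.0]]
0.1 [ 0.16098166 -0.57742772  0.19449418] [-3.11096164e+00 -4.25401453e-01  1.42670831e-04] 0.09299940833131858 0.0188
```

View pics/top0.png

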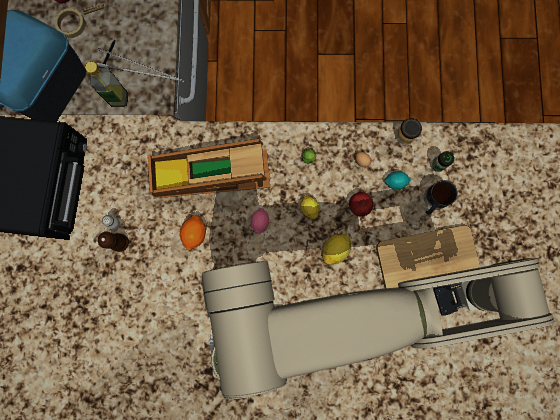

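View pics/side0.png

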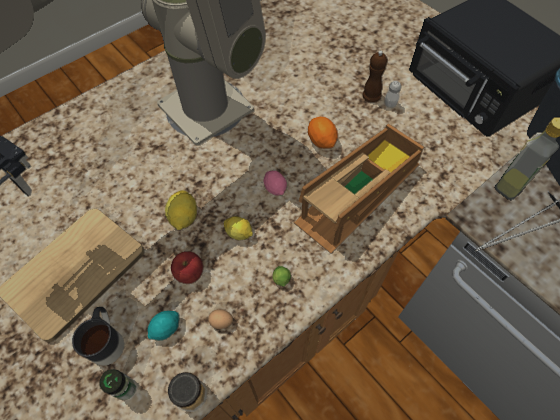

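The top view shows the ramp at (150–268, 140–195) with its high end on the right. The lime is at (309,156), the egg at (363,159) and the apple at (361,203).

Lemon candidates (top view): small yellow (310,207), large yellow (337,249), orange (193,233), pink (260,221), turquoise (397,180). The description fits the smaller yellow one at (310,207). I'll check it in a close crop.

```bash
cat > h.py <<'E'
import numpy as np,cv2
def ray(c,u,v):
    K=c["K"];d=np.array([(u-K[0,2])/K[0,0],-(v-K[1,2])/K[1,1],-1.]);P=c["pose"]
    return P[:3,3],P[:3,:3]@d
def onz(c,u,v,z):
    o,d=ray(c,u,v);return o+d*(z-o[2])/d[2]
def proj(c,p):
    P=c["pose"];q=P[:3,:3].T@(np.asarray(p,float)-P[:3,3]);K=c["K"]
    return np.array([K[0,0]*q[0]/-q[2]+K[0,2],K[1,1]*-q[1]/-q[2]+K[1,2]])
def mask(c,lo,hi,near):
    m=cv2.inRange(cv2.cvtColor(c["img"],cv2.COLOR_BGR2HSV),np.array(lo),np.array(hi))
    m=cv2.morphologyEx(m,cv2.MORPH_CLOSE,np.ones((5,5)));m=cv2.morphologyEx(m,cv2.MORPH_OPEN,np.ones((3,3)))
    n,l,s,ce=cv2.connectedComponentsWithStats(m)
    i=1+np.argmin(np.linalg.norm(ce[1:]-near,axis=1));return (l==i).astype(np.uint8),ce[i],s[i,4]
def axis(m):
    y,x=np.nonzero(m);w,v=np.linalg.eigh(np.cov(np.c_[x,y].T));return v[:,1],np.sqrt(w)*2
E
python3 - <<'E'
import pickle,cv2,numpy as np
from h import *
d=pickle.load(open("c0.pkl","rb"))
a=cv2.resize(d["top"]["img"][125:275,140:350],None,fx=3.8,fy=3.8,interpolation=cv2.INTER_CUBIC);cv2.imwrite("pics/topcrop.png",a)
Y=([20,110,60],[34,255,255]);G=([35,90,40],[60,255,255])
for nm,r,T,S,z in(("lime",G,(309,156),(282,276),.022),("lemon",Y,(310,207),(238,228),.029),("big",Y,(337,249),(182,210),.04)):
    for n,p in(("top",T),("side",S)):
        c=d[n];m,ce,ar=mask(c,*r,p);v,l=axis(m)
        w=onz(c,*ce,z);b=onz(c,*(ce+10*v),z)-w
        print(nm,n,ce.round(1),ar,"semi px",l.round(1),"world",w.round(4),"axis deg",np.degrees(np.arctan2(b[1],b[0])).round(1))
E
```

```text
lime top [308.8 155.5] 150 semi px [6.5 7.4] world [ 0.5832 -0.1828  0.022 ] axis deg 149.8
lime side [281.1 275.6] 275 semi px [8.9 9.9] world [ 0.5841 -0.1858  0.022 ] axis deg -32.8
lemon top [309.7 206.7] 346 semi px [ 9.1 12.2] world [ 0.4153 -0.1854  0.029 ] axis deg -154.0
lemon side [237.5 227.6] 532 semi px [11.4 14.9] world [ 0.4168 -0.1887  0.029 ] axis deg -155.5
big top [336.4 248.6] 702 semi px [12.9 17.4] world [ 0.2836 -0.267   0.04  ] axis deg 143.3
big side [180.7 209.5] 957 semi px [15.9 19.2] world [ 0.2864 -0.2706  0.04  ] axis deg -38.6
```

View pics/topcrop.png

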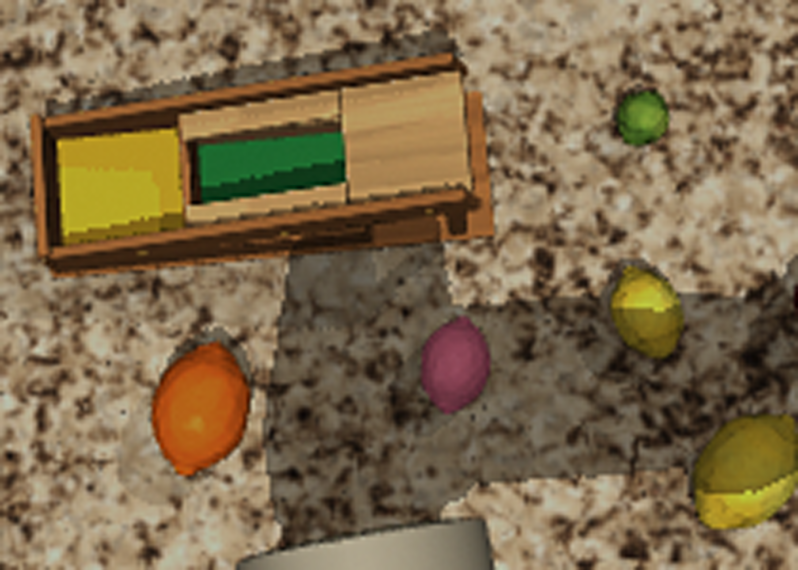

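The crop confirms the small yellow lemon at crop (647,313), which is full-image (310,207). The deck's upper edge runs from crop (461,72) to (341,90), and its lower corners are near (469,190) and (347,200). I'll fit the ramp pose from the deck corners and check it with an overlay.

```bash
cat > ramp.py <<'E'
import numpy as np
from math import tan,radians
t=tan(radians(13))
def R2W(X,p):
    x,y,z=X;c,s=np.cos(p[2]),np.sin(p[2]);return np.array([p[0]+c*x-s*y,p[1]+s*x+c*y,z])
zs=lambda x:.133-(x+.185)*t
E
python3 - <<'E'
import pickle,cv2,numpy as np
from scipy.optimize import least_squares
from h import *;from ramp import *
d=pickle.load(open("c0.pkl","rb"));c=d["top"]
f=lambda u,v:np.array([140+u/3.8,125+v/3.8])-.37
pts=[((-.185,-.05,zs(-.185)),f(461,72)),((-.085,-.05,zs(-.085)),f(341,90)),((-.185,-.06,zs(-.185)+.022),f(457,55))]
r=least_squares(lambda p:np.concatenate([proj(c,R2W(X,p))-q for X,q in pts]),[.58,.1,1.5])
p=r.x;print(p,np.degrees(p[2]),r.fun.round(2));np.save("ramp.npy",p)
print("ramp_top",R2W((-.145,0,.124),p))
out=[]
for n,(x0,x1,y0,y1) in(("top",(140,280,125,210)),("side",(285,430,120,255))):
    k=4 if n=="side" else 5;im=cv2.resize(d[n]["img"][y0:y1,x0:x1],None,fx=k,fy=k,interpolation=cv2.INTER_CUBIC)
    def L(A,B,col):
        q=[tuple(int(v) for v in (proj(d[n],R2W(X,p))-[x0,y0]+.5)*k) for X in(A,B)];cv2.line(im,*q,col,1)
    for s in(-1,1):
        L((-.185,.05*s,zs(-.185)),(.035,.05*s,zs(.035)),(255,0,0))
        for y in(.05,.06):L((-.185,y*s,zs(-.185)+.022),(.035,y*s,zs(.035)+.022),(255,0,255))
    for x in(-.185,-.085,.035):L((x,-.05,zs(x)),(x,.05,zs(x)),(255,0,0))
    L((-.19,-.06,0),(.19,-.06,0),(255,255,0));L((-.19,.06,0),(.19,.06,0),(255,255,0))
    out.append(im[:,:580])
h=max(o.shape[0] for o in out)
cv2.imwrite("pics/ov.png",out[1]);cv2.imwrite("pics/ovt.png",out[0])
E
```

```text
[0.52536063 0.14700133 1.65893116] 95.04975402178128 [ 0.03  0.28 -0.59  0.1   0.55 -0.38]
ramp_top [0.53812365 0.00256413 0.124     ]
```

View pics/ov.png

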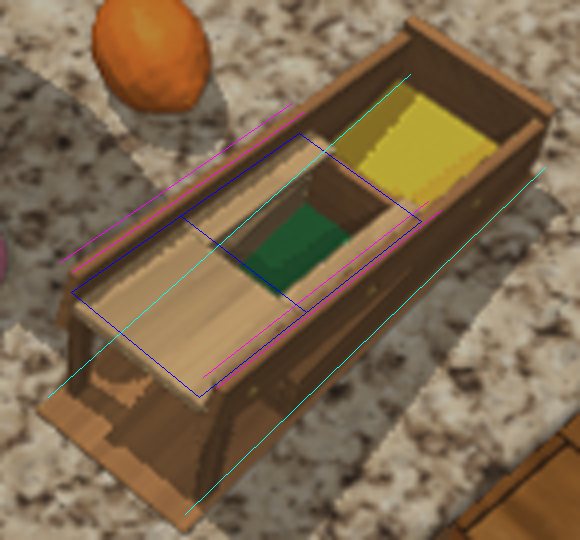

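The overlay matches the deck to within about 3 mm, with deck end corners at crop (75,300) and (205,405). Next I'll turn the gripper to line up with the lime: its long axis is about 148.5°, so tool x goes to -31.5°, a roll of +47°.

```bash
cat > go.py <<'E'
import sys,numpy as np
from scipy.spatial.transform import Rotation as R
from plant import robot
# go.py x y z yaw -> shift in tool cm, roll deg ; also state
s=robot.read_state();M=R.from_rotvec(s["orientation"]).as_matrix()
yaw=np.degrees(np.arctan2(M[1,0],M[0,0]))
print("t",s["t"],"pos",np.round(s["tool_pos"],4),"yaw",round(yaw,2),"open",round(s["opening"],4),"gf",round(s["gripper_force"],2),"F",np.round(s["force"],1))
if len(sys.argv)>4:
    x,y,z,w=map(float,sys.argv[1:]);print("tool cm",np.round(M.T@(np.array([x,y,z])-s["tool_pos"])*100,2),"roll",round(-(w-yaw+90)%180-90,2))
E
python3 -m pendant '[[[1,0,0,0,7.85],[1,0,0,0,7.85],[1,0,0,0,7.85],[1,0,0,0,7.85],[1,0,0,0,7.85],[1,0,0,0,7.85],[1,0,0,0,0]]]' 12; python3 go.py .5837 -.1843 .13 -31.5
```

```text
t: 0.8
tool_pos: [0.161, -0.5777, 0.1949]
orientation: [-3.022, 0.857, 0.001]
force: [0.3, -0.1, 0.0]
opening: 0.0928
gripper_force: 0.0
t 0.8 pos [ 0.161  -0.5777  0.1949] yaw -31.66 open 0.0928 gf 0.0 F [ 0.3 -0.1  0. ]
tool cm [ 15.33 -55.66   6.52] roll -0.16
```

```bash
python3 -m pendant '[[[1,1.1,-4,0,0],[1,1.1,-4,0,0],[1,1.1,-4,0,0],[1,1.1,-4,0,0],[1,1.1,-4,0,0],[1,1.1,-4,0,0],[1,1.1,-4,0,0]]]' >/dev/null; python3 -m pendant '[[[1,1.1,-4,0,0],[1,1.1,-4,0,0],[1,1.1,-4,0,0],[1,1.1,-4,0,0],[1,1.1,-4,0,0],[1,1.1,-4,1,0],[1,1,-3.6,2,0],[1,0,0,0,0]]]' >/dev/null; python3 go.py .5837 -.1843 .0125 -31.5
```

```text
t 2.3 pos [ 0.5829 -0.1796  0.1615] yaw -31.03 open 0.093 gf 0.0 F [-0.4  0.4 -0.9]
tool cm [ 0.39  0.37 14.9 ] roll 0.47
```

```bash
python3 -m pendant '[[[1,0.3,0.1,3,0],[1,0,0,3,0],[1,0,0,3,0],[1,0,0,2,0],[1,0,0,0,0],[1,0,0,0,0]]]' >/dev/null; python3 go.py .5837 -.1843 .0125 -31.5
```

```text
t 2.9 pos [ 0.584  -0.1869  0.0558] yaw -31.44 open 0.0929 gf 0.0 F [0.1 0.  0.5]
tool cm [-0.16 -0.21  4.33] roll 0.06
```

```bash
python3 -m pendant '[[[1,-0.15,-0.2,2,0],[1,0,0,1.3,0],[1,0,0,1,0],[1,0,0,0,0],[1,0,0,0,0]]]' >/dev/null; python3 go.py .5837 -.1843 .0125 -31.5;  python3 -m pendant '[[[0.4,0,0,0,0],[0.4,0,0,0,0],[0.4,0,0,0,0],[0.4,0,0,0,0],[0.4,0,0,0,0],[0.4,0,0,0,0],[0.4,0,0,0,0]]]' 8; python3 -m pendant '[[[0.3,0,0,0,0],[0.3,0,0,0,0],[0.3,0,0,0,0],[0.3,0,0,0,0],[0.3,0,0,0,0]]]' 8
```

```text
t 3.4 pos [ 0.5842 -0.1841  0.0128] yaw -31.52 open 0.0925 gf 0.0 F [-0.4 -0.1  0.5]
tool cm [-0.03  0.04  0.03] roll -0.02
t: 4.1
tool_pos: [0.584, -0.1839, 0.0124]
orientation: [-3.023, 0.853, 0.0]
force: [-0.1, 0.1, 0.2]
opening: 0.0417
gripper_force: 0.0
t: 4.6
tool_pos: [0.584, -0.184, 0.0124]
orientation: [3.023, -0.854, -0.0]
force: [-0.4, -0.1, 0.6]
opening: 0.0349
gripper_force: 6.5
```

The opening is 35 mm, smaller than expected, so I'll look.

```bash
cat > look.py <<'E'
import sys,pickle,cv2
from plant import robot
# look.py name cam x0 y0 x1 y1 scale
n,cam=sys.argv[1:3];x0,y0,x1,y1,k=map(int,sys.argv[3:])
c=robot.read_camera(cam);pickle.dump(c,open(n+".pkl","wb"))
cv2.imwrite(f"pics/{n}.png",cv2.resize(c["img"][y0:y1,x0:x1],None,fx=k,fy=k,interpolation=cv2.INTER_CUBIC))
E
python3 look.py g1 side 220 210 350 310 6; python3 go.py
```

```text
t 4.65 pos [ 0.5841 -0.184   0.0125] yaw -31.53 open 0.0353 gf 6.51 F [ 0.2 -0.1  1.6]
```

View pics/g1.png

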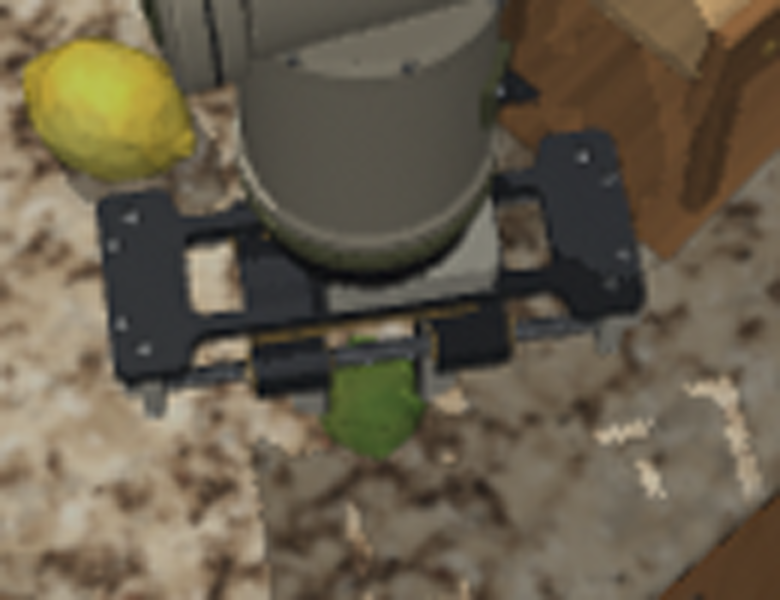

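The pads hold the lime near crop (375,350), and its body shows below them down to (375,455). I'll compare this with a projected ellipsoid at the grasp point.

```bash
python3 - <<'E'
import pickle,cv2,numpy as np
from h import *
c=pickle.load(open("g1.pkl","rb"));c0=pickle.load(open("c0.pkl","rb"))["side"]
G=([35,90,30],[65,255,255])
for cc in(c0,c):
    m,ce,a=mask(cc,*G,(282,277));y,x=np.nonzero(m);print(ce,a,"x",x.min(),x.max(),"y",y.min(),y.max())
def bb(p,yaw):
    g=np.random.default_rng(0).normal(size=(4000,3));g/=np.linalg.norm(g,axis=1)[:,None];g*=[.026,.0225,.0225]
    s,co=np.sin(yaw),np.cos(yaw);M=np.array([[co,-s,0],[s,co,0],[0,0,1]])
    q=np.array([proj(c,p+M@v) for v in g]);return q.min(0).round(1),q.max(0).round(1)
for p in([.584,-.1843,.0225],[.592,-.189,.0225],[.5925,-.189,.0225]):print(p,bb(np.array(p),np.radians(148.5)))
E
```

```text
[281.13090909 275.56727273] 275 x 273 290 y 266 285
[281.54625551 276.41409692] 227 x 274 289 y 266 285
[0.584, -0.1843, 0.0225] (array([272.1, 264.4]), array([291.1, 285.9]))
[0.592, -0.189, 0.0225] (array([272.8, 267.9]), array([291.8, 289.6]))
[0.5925, -0.189, 0.0225] (array([272.9, 268.1]), array([291.9, 289.8]))
```

The lime hasn't moved and is centred as planned, so I'll lift it.

```bash
python3 -m pendant '[[[0.2,0,0,-1,0],[0.2,0,0,-3,0],[0.2,0,0,-4,0],[0.2,0,0,-4,0],[0.2,0,0,-4,0],[0.2,0,0,-3.5,0],[0.2,0,0,0,0]]]' 10; python3 -m pendant '[[[0.2,0,0,0,-7.3],[0.2,0,0,0,-7.3],[0.2,0,0,0,-7.3],[0.2,0,0,0,-7.3],[0.2,0,0,0,-7.3],[0.2,0,0,0,0]]]' >/dev/null; python3 go.py .538 .0026 .19 5.05
```

```text
t: 5.35
tool_pos: [0.5873, -0.1852, 0.2158]
orientation: [3.022, -0.853, 0.018]
force: [1.4, -0.3, 1.4]
opening: 0.0184
gripper_force: 0.0
t 5.95 pos [ 0.5839 -0.1838  0.2074] yaw 5.09 open 0.0186 gf 0.0 F [0.7 0.  0.1]
tool cm [ -2.91 -18.98   1.74] roll 0.04
```

The lime slipped out because I gripped too high. I'll locate it again.

```bash
cat > lime.py <<'E'
import numpy as np,cv2,sys
from plant import robot
from h import *
G=([35,90,30],[65,255,255])
for n,p in(("top",(309,156)),("side",(281,276))):
    c=robot.read_camera(n)
    if len(sys.argv)>1:cv2.imwrite(f"pics/{sys.argv[1]}_{n}.png",c["img"])
    m,ce,ar=mask(c,*G,p);v,l=axis(m);w=onz(c,*ce,.0225);b=onz(c,*(ce+10*v),.0225)-w
    print(n,ce.round(1),ar,l.round(1),w.round(4),np.degrees(np.arctan2(b[1],b[0])).round(1))
E
python3 lime.py l1
```

```text
top [308.5 155.6] 154 [6.8 7.3] [ 0.5827 -0.1821  0.0225] 151.3
side [281.1 275.4] 275 [8.9 9.9] [ 0.5839 -0.1857  0.0225] -31.7
```

It's still in the same place, so I'll regrip with the grasp point at its equator (TCP z = 0.004).

```bash
python3 -m pendant '[[[1,0,0,0,7.3],[1,0,0,0,7.3],[1,0,0,0,7.3],[1,0,0,0,7.3],[1,0,0,0,7.3],[1,0,0,0,0],[1,0,0,0,0]]]' >/dev/null; python3 -m pendant '[[[1,0,0,4,0],[1,0,0,4,0],[1,0,0,4,0],[1,0,0,3.5,0],[1,0,0,2.5,0],[1,0,0,1,0],[1,0,0,0,0],[1,0,0,0,0]]]' >/dev/null; python3 go.py .5835 -.184 .004 -31.5
```

```text
t 7.55 pos [ 0.5851 -0.1844  0.019 ] yaw -31.49 open 0.0932 gf 0.0 F [-0.   0.2  0.8]
tool cm [-0.16  0.05  1.5 ] roll 0.01
```

```bash
python3 -m pendant '[[[1,-0.1,0.05,1,0],[1,0,0,0.5,0],[1,0,0,0,0]]]' >/dev/null; python3 go.py .5835 -.184 .004 -31.5; python3 -m pendant '[[[0.45,0,0,0,0],[0.45,0,0,0,0],[0.45,0,0,0,0],[0.45,0,0,0,0],[0.45,0,0,0,0],[0.3,0,0,0,0],[0.3,0,0,0,0],[0.3,0,0,0,0]]]' 12; python3 -m pendant '[[[0.3,0,0,-0.5,0],[0.3,0,0,-1,0],[0.3,0,0,-2,0],[0.3,0,0,0,0],[0.3,0,0,0,0]]]'
```

```text
t 7.85 pos [ 0.5825 -0.1837  0.0019] yaw -31.52 open 0.093 gf 0.0 F [ 0.2 -0.1  0.6]
tool cm [ 0.1  -0.03 -0.21] roll -0.02
t: 8.65
tool_pos: [0.583, -0.1839, 0.0025]
orientation: [3.023, -0.853, 0.0]
force: [-0.8, 0.1, 0.5]
opening: 0.0433
gripper_force: 11.9
t: 9.15
tool_pos: [0.5838, -0.1842, 0.0384]
orientation: [3.023, -0.853, 0.003]
force: [0.1, 0.3, -0.1]
opening: 0.0433
gripper_force: 11.9
```

It's held this time, with an opening of 43 mm and a grip of 12 N. Next: lift, turn so the lime lies crosswise, and move over the deck.

```bash
python3 -m pendant '[[[0.3,0,0,-3,0],[0.3,0,0,-4,0],[0.3,0,0,-4,0],[0.3,0,0,-4,0],[0.3,0,0,-2,0],[0.3,0,0,0,0]]]' >/dev/null; python3 -m pendant '[[[0.3,0,0,0,-7.3],[0.3,0,0,0,-7.3],[0.3,0,0,0,-7.3],[0.3,0,0,0,-7.3],[0.3,0,0,0,-7.3],[0.3,0,0,0,0],[0.3,0,0,0,0]]]' ; python3 go.py .540 -.003 .2 5.05
```

```text
t: 10.45
tool_pos: [0.5822, -0.1836, 0.2055]
orientation: [-3.138, -0.13, 0.004]
force: [0.5, -1.3, -0.1]
opening: 0.0434
gripper_force: 11.9
t 10.45 pos [ 0.5822 -0.1836  0.2055] yaw 4.76 open 0.0434 gf 11.86 F [ 0.5 -1.3 -0.1]
tool cm [ -2.71 -18.34   0.57] roll -0.29
```

```bash
python3 -m pendant '[[[0.3,-0.4,-2,0,0],[0.3,-0.5,-3.5,0,0],[0.3,-0.5,-4,0,0],[0.3,-0.5,-4,0,0],[0.3,-0.4,-3,0,0],[0.3,-0.4,-1.8,0,0],[0.3,0,0,0,0],[0.3,0,0,0,0]]]' >/dev/null; python3 go.py .540 -.003 .137 5.05
```

```text
t 11.25 pos [ 0.5401 -0.004   0.207 ] yaw 4.91 open 0.0435 gf 11.86 F [ 0.5 -0.2 -0.4]
tool cm [ 0.  -0.1  7. ] roll -0.14
```

```bash
python3 -m pendant '[[[0.3,0,0,2,0],[0.3,0,0,2,0],[0.3,0,0,1.5,0],[0.3,0,0,0.9,0],[0.3,0,0,0,0],[0.3,0,0,0,0]]]' >/dev/null; python3 go.py .540 -.003 .137 5.05; python3 look.py g2 side 270 120 400 220 6
```

```text
t 11.85 pos [ 0.5405 -0.0043  0.1439] yaw 4.94 open 0.0437 gf 11.86 F [ 0.2 -0.6  0.2]
tool cm [-0.04 -0.13  0.69] roll -0.11
```

View pics/g2.png

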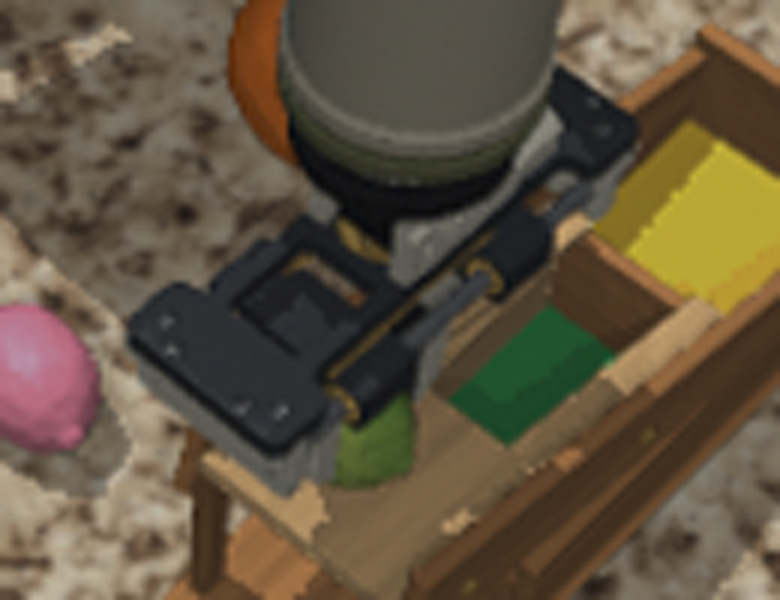

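The lime at crop (375,440) is over the deck, with the green pocket downhill at (530,375) and the fingers inside the channel. I'll lower it the last 6 mm.

```bash
python3 -m pendant '[[[0.3,0,-0.1,0.4,0],[0.3,0,0,0.2,0],[0.3,0,0,0,0],[0.3,0,0,0,0]]]' 5; python3 go.py .540 -.003 .137 5.05
```

```text
t: 12.3
tool_pos: [0.5401, -0.0029, 0.1375]
orientation: [3.139, 0.137, 0.0]
force: [0.2, 0.1, -0.0]
opening: 0.044
gripper_force: 4.9
t 12.3 pos [ 0.5401 -0.0029  0.1375] yaw 4.98 open 0.044 gf 4.93 F [ 0.2  0.1 -0. ]
tool cm [-0.01  0.01  0.05] roll -0.07
```

```bash
python3 -m pendant '[[[0.54,0,0,0,0],[0.56,0,0,0,0],[0.56,0,0,0,0],[0.56,0,0,0,0],[0.56,0,0,0,0]]]'; python3 -m pendant '[[[0.58,0,0,-1,0],[0.6,0,0,-2,0],[0.6,0,0,-3,0],[0.6,0,0,-4,0],[0.6,0,0,0,0],[0.6,0,0,0,0],[0.6,0,0,0,0],[0.6,0,0,0,0]]]'; python3 -m pendant '[[[0.6,0,0,0,0],[0.6,0,0,0,0],[0.6,0,0,0,0],[0.6,0,0,0,0],[0.6,0,0,0,0]]]' >/dev/null; python3 look.py g3 side 270 120 400 220 6
```

```text
t: 12.8
tool_pos: [0.5401, -0.0029, 0.1375]
orientation: [-3.139, -0.136, -0.0]
force: [-0.7, 0.6, 0.4]
opening: 0.052
gripper_force: 0.1
t: 13.6
tool_pos: [0.5392, -0.0028, 0.2359]
orientation: [-3.138, -0.136, 0.004]
force: [-0.5, -0.3, -0.4]
opening: 0.0558
gripper_force: 0.0
```

View pics/g3.png

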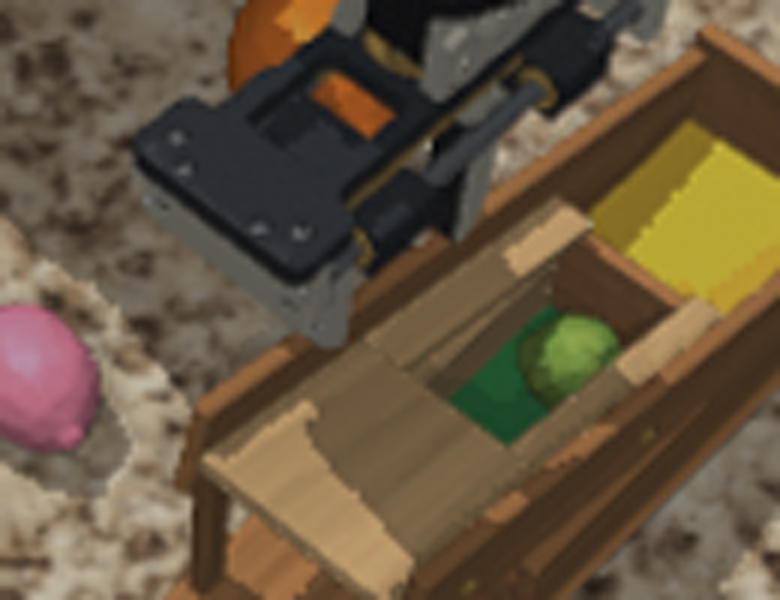

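The lime lies in the green pocket at crop (568,360). Now for the lemon: tool yaw 25.3°, above (0.416, -0.187).

```bash
python3 -m pendant '[[[1,0,0,-1,-6.8],[1,0,0,0,-6.8],[1,0,0,0,-6.8],[1,0,0,0,0],[1,0,0,0,0]]]' >/dev/null;  python3 go.py .416 -.187 .15 25.3
```

```text
t 14.65 pos [ 0.5401 -0.0029  0.2474] yaw 25.17 open 0.0906 gf 0.0 F [-0.2 -0.2 -0. ]
tool cm [-19.06  11.38   9.74] roll -0.13
```

```bash
python3 -m pendant '[[[1,-2,1.2,0,0],[1,-3.5,2.1,0,0],[1,-3.5,2.1,0,0],[1,-3.5,2.1,1,0],[1,-3.5,2.1,2,0],[1,-3,1.8,3,0],[1,0,0,0,0],[1,0,0,0,0]]]' >/dev/null;  python3 go.py .416 -.187 .008 25.3; python3 - <<'E'
from plant import robot;from h import *
Y=([20,110,60],[34,255,255])
for n,p in(("top",(310,207)),("side",(238,228))):
    c=robot.read_camera(n);m,ce,ar=mask(c,*Y,p);print(n,ce,ar,onz(c,*ce,.029))
E
```

```text
t 15.45 pos [ 0.4166 -0.1875  0.1869] yaw 25.12 open 0.0927 gf 0.0 F [0.6 0.2 0.2]
tool cm [-0.02 -0.04 17.89] roll -0.18
top [311.47668394 210.77720207] 193 [ 0.40253249 -0.19086199  0.029     ]
side [237.5411985  227.62921348] 534 [ 0.41675599 -0.18861688  0.029     ]
```

The side view shows the lemon hasn't moved (the top view is partly hidden by the arm). I'll descend and grip.

```bash
python3 -m pendant '[[[1,0,0,3,0],[1,0,0,3.5,0],[1,0,0,3.5,0],[1,0,0,3,0],[1,0,0,2.5,0],[1,0,0,1,0],[1,0,0,0,0],[1,0,0,0,0]]]' >/dev/null; python3 go.py .416 -.187 .008 25.3
```

```text
t 16.35 pos [ 0.4187 -0.1875  0.024 ] yaw 25.41 open 0.0927 gf 0.0 F [-0.  -0.9  0.5]
tool cm [-0.22 -0.17  1.6 ] roll 0.11
```

```bash
python3 -m pendant '[[[1,0,0,0.8,0],[1,0,0,0.4,0],[1,0,0,0,0]]]' >/dev/null; python3 go.py .416 -.187 .008 25.3; python3 -m pendant '[[[0.6,0,0,0,0],[0.6,0,0,0,0],[0.6,0,0,0,0],[0.6,0,0,0,0],[0.5,0,0,0,0],[0.5,0,0,0,0],[0.5,0,0,0,0]]]' 15; python3 -m pendant '[[[0.5,0,0,-0.5,0],[0.5,0,0,-1,0],[0.5,0,0,-2,0],[0.5,0,0,0,0],[0.5,0,0,0,0]]]'
```

```text
t 16.65 pos [ 0.417  -0.1872  0.0102] yaw 25.36 open 0.0928 gf 0.0 F [ 0.3 -1.1  0.5]
tool cm [-0.08 -0.07  0.22] roll 0.06
t: 17.35
tool_pos: [0.4173, -0.1873, 0.0104]
orientation: [3.065, 0.69, -0.0]
force: [0.5, -0.4, -0.9]
opening: 0.056
gripper_force: 14.8
t: 17.85
tool_pos: [0.418, -0.1878, 0.0462]
orientation: [3.064, 0.69, 0.002]
force: [-0.6, -0.6, -0.6]
opening: 0.0561
gripper_force: 14.7
```

Held with an opening of 56 mm. I'll lift it, turn it crosswise and move it over the deck.

```bash
python3 -m pendant '[[[0.5,0,0,-3,0],[0.5,0,0,-4,0],[0.5,0,0,-4,0],[0.5,0,0,-4,0],[0.5,0,0,-3,0],[0.5,0,0,0,0]]]' >/dev/null; python3 -m pendant '[[[0.5,0,0,0,6.8],[0.5,0,0,0,6.8],[0.5,0,0,0,6.8],[0.5,0,0,0,0],[0.5,0,0,0,0]]]' ; python3 go.py .540 -.003 .22 5.05
```

```text
t: 18.95
tool_pos: [0.4167, -0.187, 0.2239]
orientation: [-3.137, -0.142, 0.003]
force: [1.1, -0.6, -0.8]
opening: 0.0564
gripper_force: 14.7
t 18.95 pos [ 0.4167 -0.187   0.2239] yaw 5.17 open 0.0564 gf 14.74 F [ 1.1 -0.6 -0.8]
tool cm [ 13.94 -17.21   0.39] roll 0.12
```

```bash
python3 -m pendant '[[[0.5,1.4,-1.7,0,0],[0.5,2.5,-3.1,0,0],[0.5,3,-3.7,0,0],[0.5,3,-3.7,0,0],[0.5,2.5,-3.1,0,0],[0.5,1.5,-1.9,0,0],[0.5,0,0,0,0],[0.5,0,0,0,0]]]' >/dev/null; python3 -m pendant '[[[0.5,0,0,2,0],[0.5,0,0,2,0],[0.5,0,0,2,0],[0.5,0,0,1,0],[0.5,0,0,0,0],[0.5,0,0,0,0]]]' >/dev/null; python3 go.py .540 -.003 .140 5.05; python3 look.py g4 side 270 120 400 220 6
```

```text
t 20.35 pos [ 0.5409 -0.0046  0.1562] yaw 4.95 open 0.0559 gf 14.74 F [-0.2  0.8 -1.2]
tool cm [-0.08 -0.17  1.62] roll -0.1
```

View pics/g4.png

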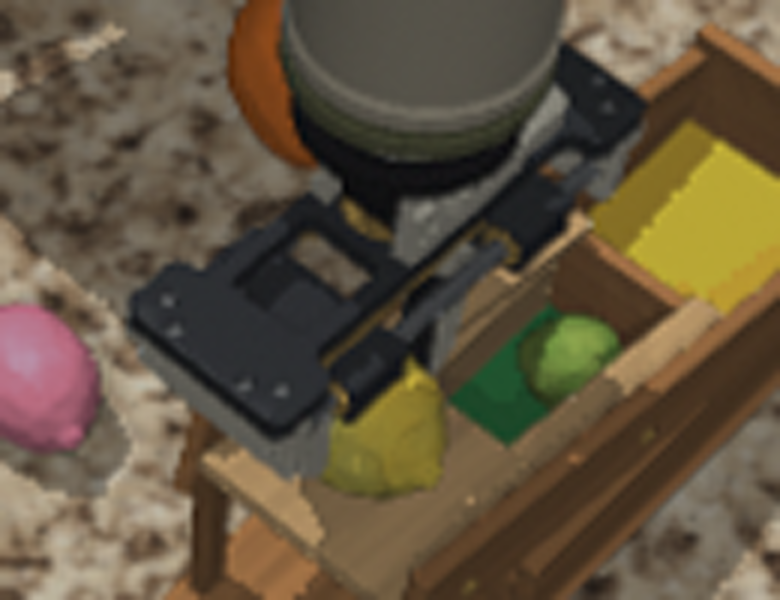

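The lemon at crop (385,440) lies crosswise over the deck, clear of both cheeks, and the lime is still in its pocket at (568,360). I'll lower it, open slightly, then raise the fingers.

```bash
python3 -m pendant '[[[0.5,-0.1,-0.1,0.8,0],[0.5,0,0,0.5,0],[0.5,0,0,0.2,0],[0.5,0,0,0,0],[0.5,0,0,0,0]]]' 6; python3 go.py .540 -.003 .140 5.05
```

```text
t: 20.9
tool_pos: [0.5398, -0.003, 0.1405]
orientation: [-3.139, -0.137, 0.0]
force: [-0.0, 0.7, -0.3]
opening: 0.0561
gripper_force: 5.8
t 20.9 pos [ 0.5398 -0.003   0.1405] yaw 4.98 open 0.0561 gf 5.85 F [-0.   0.7 -0.3]
tool cm [0.02 0.   0.05] roll -0.07
```

```bash
python3 -m pendant '[[[0.65,0,0,0,0],[0.66,0,0,0,0],[0.66,0,0,0,0],[0.66,0,0,0,0],[0.66,0,0,0,0]]]'; python3 -m pendant '[[[0.68,0,0,-1,0],[0.7,0,0,-2,0],[0.72,0,0,-3,0],[0.75,0,0,-4,0],[0.75,0,0,-2,0],[0.75,0,0,0,0],[0.75,0,0,0,0],[0.75,0,0,0,0]]]'; python3 -m pendant '[[[0.75,0,0,0,0],[0.75,0,0,0,0],[0.75,0,0,0,0],[0.75,0,0,0,0],[0.75,0,0,0,0],[0.75,0,0,0,0],[0.75,0,0,0,0],[0.75,0,0,0,0]]]' >/dev/null; python3 look.py g5 side 270 100 440 220 4
```

```text
t: 21.4
tool_pos: [0.5399, -0.003, 0.1406]
orientation: [-3.139, -0.136, -0.0]
force: [0.1, -0.7, 0.3]
opening: 0.0617
gripper_force: 0.2
t: 22.2
tool_pos: [0.539, -0.003, 0.2588]
orientation: [-3.138, -0.136, 0.004]
force: [0.3, 0.5, -0.7]
opening: 0.0697
gripper_force: 0.0
```

View pics/g5.png

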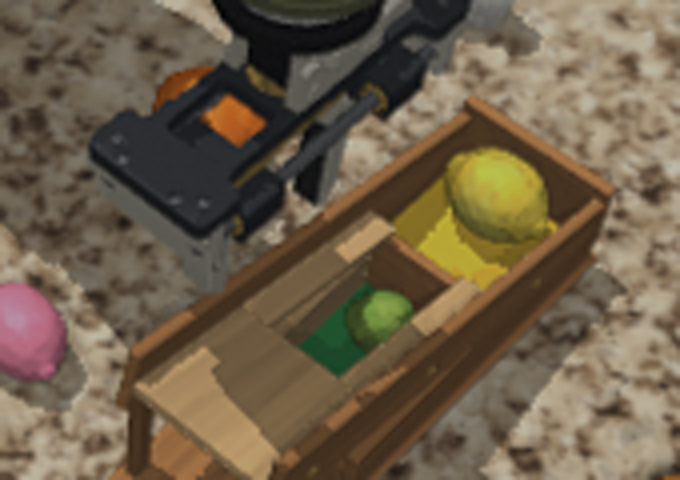

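The lemon at crop (500,195) lies in the yellow pocket and the lime at (380,320) is in the green one. I'll check that both are still, then hand in.

```bash
for i in 1 2; do python3 -m pendant '[[[0.75,0,0,0,0],[0.75,0,0,0,0],[0.75,0,0,0,0],[0.75,0,0,0,0],[0.75,0,0,0,0],[0.75,0,0,0,0],[0.75,0,0,0,0],[0.75,0,0,0,0]]]' >/dev/null; python3 - <<'E'
from plant import robot;from h import *;import numpy as np
c=robot.read_camera("side");p=np.load("ramp.npy");co,s=np.cos(p[2]),np.sin(p[2])
for lo,hi,n,z in(([20,110,60],[34,255,255],(395,148),.059),([35,90,60],[50,255,255],(365,180),.0325)):
    m,ce,a=mask(c,lo,hi,n);w=onz(c,*ce,z)[:2]-p[:2];print(ce.round(2),a,"ramp xy",(co*w[0]+s*w[1]).round(3),(-s*w[0]+co*w[1]).round(3))
E
done
```

```text
[389.31 153.36] 918 ramp xy 0.106 0.001
[363.69 178.19] 180 ramp xy 0.012 0.007
[389.22 153.29] 926 ramp xy 0.106 0.001
[363.69 178.19] 180 ramp xy 0.012 0.007
```

```bash
python3 -c "from plant import robot;print(robot.close_job())"
```

```text
the job is handed in; nothing more can be done
None
```

The job is handed in: the lime lies still in the small green-floored pocket and the lemon in the large yellow-floored pocket. The egg and apple were never approached, and the robot touches nothing; the hand-in returned no verdict.

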